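# Load the sample probe into the analyser

## Robot

A 6-joint arm with a two-finger parallel gripper is mounted at the origin on the work surface. World frame = base frame: x ahead of the robot, y to its left, z up, the work surface at z = 0. Lengths are in m, angles in rad, forces in N, time in s.
With the tool pointing down it reaches from about 0.275 to 1 m from the base axis. Payload 8.4 kg.
Tool frame: the origin (TCP) lies at the very end of the fingers, on their centre line; the grasp point (between the pads) lies 19 mm behind it; z points along the fingers, y is the line along which they close (so a half turn about z gives the same grasp; the last joint's range is limited). The gripper opens to 85 mm and grips with 20 to 120 N. Pads are 22 mm wide; open, the fingers measure 114 mm over their backs; the gripper's body (76 mm by 85 mm) begins 54 mm behind the grasp point. The pads swing forward as they close: fully open they stand 13 mm farther back than shut.
Start: joints at [1.3, 0.353, 1.633, -0, 1.155, -0.002], TCP at [0.166, 0.603, 0.231] pointing down, gripper open.
Joint ranges: [-2.63, 2.63], [-0.92, 2.1], [0.06, 2.66], [-1.3, 4.44], [0, 2.69], [-3.02, 3.02]. Speed limits (rad/s): [2.22, 2.22, 2.79, 3.14, 3.14, 3.14].

## Interface

Orientations are given as a unit quaternion [w, x, y, z].
In Python, from rig import get_obs, capture, close_job, trace, mark_of gives the robot as it stands.
- The arm moves only by the tool send_rows, never from a script. Its argument "series" is a list that holds one entry, the list of rows, each a list of 7 numbers: the gripper command: -1 is fully open, 1 is shut, values between are in proportion, then the shift along the world's x, y, z in mm, then the turn, a rotation vector about the world's x, y, z in degrees. In form: [[[gripper, dx, dy, dz, ax, ay, az], ...]]. A call has exactly 5 rows; each row shifts and turns the commanded pose from where the row before left it; what a row does not reach is not made up. A row lasts 1/8 s, in which the tool goes at most 62.5 mm and 10.7 degrees, less where a joint would pass 70% of its speed; a pose out of reach is approached as far as the arm can. A call with a gripper value outside its range is refused whole. The fingers move at their own pace and stop on an object; the grip force is fixed at half the most. Time passes only in rows, so rows that do not move let the fingers close, or fill a call up. It gives the time, the measured TCP pose, the force, the opening and the grip force at its end, in the units of the state.
- get_obs(): the state, without advancing time (a new reading comes with each control period).
- capture(name): name is "scene" or "top"; returns a dict with "frame" (420x560x3 uint8, red, green, blue), "fx", "fy", "cx", "cy" (pixels), "world_to_cam" (4x4, takes a point from world to camera coordinates). Camera axes: x right, y up, looking along -z (the intrinsics and any distortion apply to the point x, -y, -z); pixel columns grow to the right and rows downward; lengths in m; the calibration is good to about 2 mm. A picture is of the moment at which its call begins. There is no depth.
- close_job(): hands the job in; it is judged then, once.
Trained networks look in a picture, given as the dict that the camera call returned (one of the last four; its "shot" number tells which), for a name from the list of things; names that differ only in an ending like _2 or _b are one class to them, and where a whole thing is asked for, a point or a joint stands for the part that bears it (a point fixed in the world has none). Each returns a list of dicts, best first, with "conf" (0 to 1); they miss things now and then, are a little off and sometimes report something else, mostly with a low value. They report only what shows in the picture. A call takes as long as a camera call. They do not tell look-alikes from the thing itself.
- trace(thing, picture): "pixels" (420x560 bool, what is visible of it) and "bbox" ([left, top, right, bottom] in pixels, round what is visible of it).
- mark_of(thing, picture): "point" ([column, row] in pixels: a listed point, or the origin of a listed thing).
The state is a dict: "time_s": time; "joint_pos": joint angles; "qd": joint speeds; "effort": joint torques, N m; "tcp_pos": TCP position; "tool_rot": TCP orientation; "contact_force": force on the tool from outside, world axes, zero at the start; "torque": the same for the moment, N m; "grip_width": opening from 0.0 (shut) to 1.0 (fully open); "grasp_force": force on a finger pad.
Only numpy, scipy, OpenCV 4.12 (cv2) and the standard library are available. Lean on these libraries where they do the work, as an engineer would, in place of code of your own. Each camera call takes 0.05 s, during which the arm holds its last target. There are 200 camera calls.

## Task

Take the steel sample probe from its rest and feed it, pointed nose first, straight into the analyser's guide tube. Keep pushing gently by its thick handle until the hidden spring catch drops into the probe's groove and stops it, then let go of it. Do not ram it, and leave the glass beaker and the flat dish where they stand.

Things in the scene. Friction and masses are not known exactly. Their poses are not given: they have to be found in the camera images.
- probe: Sample probe: one straight round steel bar 200 mm long, 0.22 to 0.45 kg, starting level in its rest, shaft 20 mm in diameter. Origin on its axis at mid-length; +x runs along the axis to the nose. Alike all round, so roll does not matter. It balances within 15 mm of its origin.
- probe_tip (a point): Nose tip of the probe, on its axis, 100 mm from the origin along +x; same axes. The first 18 mm behind it is a cone (5 to 20 mm across). One turned groove, 9 mm wide and 10 mm in diameter inside, has its centre 60 mm behind the tip.
- probe_handle (a point): Middle of the probe's handle, on its axis, 82.5 mm behind the origin (-x); same axes. The handle is the last 35 mm of the bar, thicker, 30 mm in diameter; its front shoulder is 165 mm behind the nose tip. Let go of part way in, the tail sags (some 8 degrees with 50 mm inside the mouth, 2 with 85) and must be lifted straight or the bar binds.
- rest: Grey plastic rest, fixed; base 150 x 70 x 10 mm, long along its x; origin at the centre of its underside. Two saddles, at 60 mm (+x) and -50 mm from its middle, 10 mm thick along x, 50 mm wide, 51 mm high, carry the probe's shaft with its axis 45 mm above the bench and its middle within 5 mm of the rest's. Between them the shaft is free, with 25 mm of air below.
- tube_mouth (a point): Centre of the mouth of the guide tube, a fixed level steel tube standing out of the white analyser, 90 mm above the bench. +x points along the axis into the tube (the feed direction), z up. A flared lip, some 34 mm wide inside and 42 outside, begins 4 mm in front of this point and narrows within 15 mm to the bore, 22 mm across flats. The probe has room to 155 mm inside the mouth.
- guide: The analyser with its tube, fixed. Origin on the bench right below the mouth; +x the feed direction. Tube 32 mm across outside; a white catch cover on it begins 43 mm behind the mouth and rises to 126 mm above the bench, its tell-tale button to 145 mm. Below the tube a base plate 12 mm thick, 120 mm wide, from the mouth on; the 185 mm high housing starts 160 mm behind the mouth.
- plunger (a joint): Lift (m) of the catch: a sprung pin (2 to 4 N) hanging into the bore from above at an untold place 60 to 90 mm inside the mouth. 0 at rest, 0.004 to 0.005 with the full shaft under it (push 3 to 8 N); it drops to 0 in the groove, whose square walls then stop the probe hard, nose tip 120 to 150 mm inside the mouth. A small steel button over the cover's slot rises and falls with it.
- beaker: Glass beaker, 68 mm across, 85 mm high, loose; leave it. Origin at the centre of its underside.
- petri_dish: Clear closed dish, 90 mm across, 15 mm high, lying loose on the bench between the rest and the tube; leave it. Origin at the centre of its underside.
Things that resemble listed ones, but are neither listed nor needed, are in the scene too. Of the things that look like the probe, the largest one is meant.

How it is judged:
By the outcome, as a careful person would: the job done as asked, in the order asked, and still so for the second after the job is handed in, with the robot touching nothing.
It also fails if it takes over 58 s, if anything falls off the work surface, if the arm or the gripper's body presses on something with over 40 N, if the wrist force passes 120 N, or if a joint passes its speed limit or range.

## Working session

There is one attempt and no reset: what is moved stays moved. The work goes in short steps, Python scripts to look and compute and a tool call to move; the robot and the scene stay as the last step left them, time stands still between calls to the robot, and variables do not carry over. Pictures are saved under pics/ and viewed, at most 10 in all, crops included, and the job is handed in when it is done.

Besides the shell and the picture viewer there is one more tool, called after "Emit:" as name([rows], argument=value, ...), one row to a line, values as JSON. send_rows: Moves the arm, as the interface text tells. Its arguments: {"type":"object","properties":{"series":{"type":"array","items":{"type":"array","items":{"type":"array","items":{"type":"number"}}}}},"required":["series"]}

```bash
mkdir -p pics; ls
cat > h.py <<'E'
import numpy as np,cv2
from rig import get_obs,capture,close_job,trace,mark_of
def ray(p,uv):
    M=np.array(p["world_to_cam"]);R=M[:3,:3];t=M[:3,3]
    d=np.array([(uv[0]-p["cx"])/p["fx"],-(uv[1]-p["cy"])/p["fy"],-1.])
    return -R.T@t,R.T@d
def atz(p,uv,z):
    o,d=ray(p,uv);return o+d*(z-o[2])/d[2]
def proj(p,X):
    M=np.array(p["world_to_cam"]);c=M[:3,:3]@np.array(X)+M[:3,3]
    return np.array([p["cx"]+p["fx"]*c[0]/-c[2],p["cy"]-p["fy"]*c[1]/-c[2]])
def save(p,n,crop=None,k=1):
    f=p["frame"][:,:,::-1]
    if crop: l,t,r,b=crop;f=f[t:b,l:r]
    cv2.imwrite("pics/"+n,cv2.resize(f,None,fx=k,fy=k,interpolation=cv2.INTER_CUBIC))
E
python3 - <<'E'
from h import *
P={n:capture(n) for n in("scene","top")}
f=np.vstack([P[n]["frame"] for n in P])
for n in P:
    save(P[n],n+".png"); p=P[n]; print(n,[k for k in p if k not in("frame",)],p["fx"],p["cx"],p["cy"],ray(p,(280,210)))
    for t,z in(("probe",.045),("probe_tip",.045),("probe_handle",.045),("rest",0),("tube_mouth",.09),("guide",0),("beaker",0),("petri_dish",0)):
        for m in mark_of(t,p)[:3]: print(n,t,round(m["conf"],2),np.round(m["point"],1),np.round(atz(p,m["point"],z),4))
    for m in trace("probe",p): print("trace",m["conf"],m["bbox"])
print(get_obs())
E
```

```text
pics
scene ['fx', 'fy', 'cx', 'cy', 'world_to_cam', 'shot'] 380.8908622912742 284.3576755509409 213.5584778867637 (array([ 8.88264854e-01, -5.41179526e-04,  7.10259725e-01]), array([-0.5287782 , -0.1980548 , -0.82546114]))
scene probe 0.84 [252.8 205.5] [ 0.4721 -0.2184  0.045 ]
scene probe 0.82 [278.9 167.3] [ 0.3524 -0.2047  0.045 ]
scene probe_tip 0.96 [302.7 222.3] [ 0.4741 -0.1052  0.045 ]
scene probe_tip 0.82 [250.8 182.6] [ 0.4165 -0.247   0.045 ]
scene probe_tip 0.22 [256.2 203.8] [ 0.4654 -0.2133  0.045 ]
scene probe_handle 0.89 [145.1 200.8] [ 0.5434 -0.4378  0.045 ]
scene probe_handle 0.65 [219.  198.1] [ 0.4803 -0.2939  0.045 ]
scene probe_handle 0.57 [363.4 238.6] [0.467  0.0221 0.045 ]
scene rest 0.76 [260.  219.2] [ 0.4724 -0.2036  0.    ]
scene rest 0.65 [302.6 220.1] [ 0.4407 -0.1144  0.    ]
scene tube_mouth 0.71 [318.9 302.4] [ 0.6448 -0.02    0.09  ]
scene guide 0.77 [316.  318.5] [ 0.6418 -0.0183  0.    ]
scene beaker 0.8 [364.  238.7] [0.4383 0.0249 0.    ]
scene petri_dish 0.76 [256.4 268.5] [ 0.586  -0.1643  0.    ]
scene petri_dish 0.28 [320.9 300.8] [ 0.605 
[... 1318 characters left out ...]
.6]
{'time_s': 1.0, 'joint_pos': array([ 1.29960781e+00,  3.52982868e-01,  1.63339328e+00,  2.10630014e-05,
        1.15518245e+00, -2.40671001e-03]), 'qd': array([ 0.00026548, -0.0014945 , -0.00199815,  0.00191148, -0.00155449,
        0.0002203 ]), 'effort': array([ 3.61183056e-04, -6.05190611e+01, -3.42437267e+01,  9.78539651e-05,
        1.32918038e-03,  1.55655107e-05]), 'tcp_pos': array([0.16597451, 0.602573  , 0.23129456]), 'tool_rot': array([-7.22306856e-06,  1.33990946e-01,  9.90982556e-01,  1.81814065e-05]), 'contact_force': array([ 0.01823713, -0.23564318,  0.21299242]), 'torque': array([-0.00527586,  0.00487189, -0.0035984 ]), 'grasp_force': 0.0, 'grip_width': 1.0041682102949205}
```

View pics/top.png

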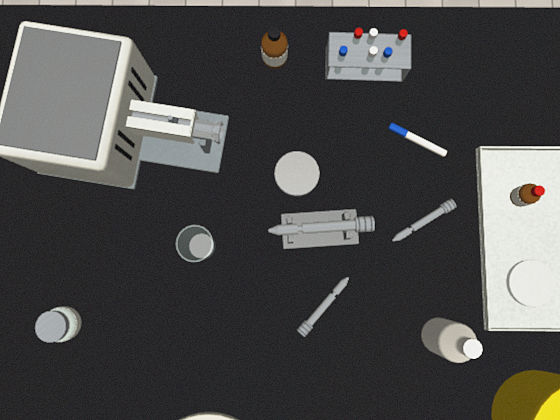

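View pics/scene.png

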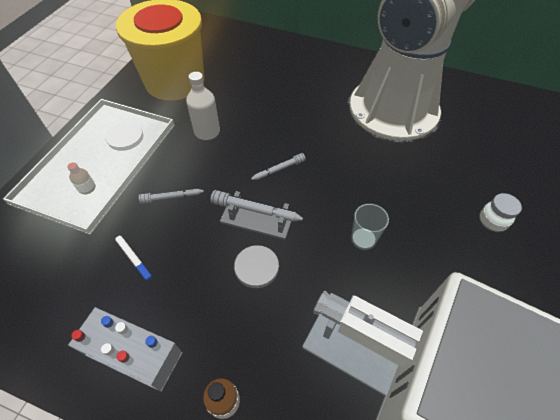

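The scene holds three probe look-alikes in "top": (320,228), which lies in the rest and is the largest, and two smaller loose ones at (424,220) and (323,306). The one in the rest fits the description. The tube mouth is near (222,132) and feeds left, the dish is at (297,173) and the beaker at (195,244). I'll confirm in one crop and fit the axes.

Run:
```python
from h import *
p=capture("top"); s=capture("scene")
save(p,"crop.png",(110,80,400,270),2.7)
def axis(p,th,z):
    m=trace(th,p)[0];ys,xs=np.nonzero(m["pixels"])
    vx,vy,x0,y0=cv2.fitLine(np.c_[xs,ys].astype(np.float32),cv2.DIST_L2,0,.01,.01).ravel()
    t=(xs-x0)*vx+(ys-y0)*vy
    return [atz(p,(x0+vx*k,y0+vy*k),z) for k in(t.min(),t.max())],m
for n,q in(("top",p),("scene",s)):
    e,m=axis(q,"probe",.045);d=e[0]-e[1];print(n,m["conf"],np.round(e,4),np.linalg.norm(d),np.degrees(np.arctan2(d[1],d[0])))
# mouth triangulation
r=[ray(q,mark_of("tube_mouth",q)[0]["point"]) for q in(p,s)]
A=np.hstack([np.vstack([np.eye(3),np.eye(3)]),np.zeros((6,2))]);b=np.r_[r[0][0],r[1][0]]
A[:3,3]=-r[0][1];A[3:,4]=-r[1][1];print("mouth tri",np.linalg.lstsq(A,b,rcond=None)[0][:3])
g=cv2.cvtColor(p["frame"],cv2.COLOR_RGB2GRAY)
for l in cv2.createLineSegmentDetector().detect(g)[0][:,0]:
    if np.hypot(l[0]-l[2],l[1]-l[3])>14 and 120<(l[0]+l[2])/2<235 and 88<(l[1]+l[3])/2<180:
        a=atz(p,l[:2],.09);c=atz(p,l[2:],.09);d=c-a
        print(np.round(l),np.round(a[:2],3),np.round(c[:2],3),"yaw",round(np.degrees(np.arctan2(d[1],d[0]))%180,1))
```

```text
top 0.65 [[ 0.4636 -0.1123  0.045 ]
 [ 0.4777 -0.3125  0.045 ]] 0.20078462052836688 94.03200250419368
scene 0.83 [[ 0.402  -0.2482  0.045 ]
 [ 0.2993 -0.1619  0.045 ]] 0.1341232426099309 -40.017748067232034
mouth tri [ 0.64186577 -0.01902593  0.106774  ]
[227. 115. 132.  99.] [ 0.676 -0.033] [0.706 0.145] yaw 80.4
[169. 115. 184. 118.] [0.674 0.075] [0.669 0.046] yaw 81.2
[189. 125. 128. 115.] [0.656 0.036] [0.675 0.151] yaw 80.5
[126. 126. 188. 136.] [0.654 0.154] [0.635 0.038] yaw 81.0
[129. 109. 168. 115.] [0.686 0.149] [0.674 0.076] yaw 81.2
[218. 173. 228. 117.] [ 0.565 -0.019] [ 0.672 -0.035] yaw 171.1
[139. 160. 217. 172.] [0.59  0.127] [ 0.567 -0.017] yaw 80.9
[190. 135. 194. 111.] [0.636 0.035] [0.683 0.028] yaw 171.6
[130.  80. 144.  99.] [0.742 0.151] [0.706 0.123] yaw 37.7
[118. 129. 133. 143.] [0.647 0.168] [0.621 0.139] yaw 48.2
[134. 188. 140. 161.] [0.537 0.133] [0.587 0.126] yaw 171.2
[139.  99. 127.  83.] [0.705 0.131] [0.736 0.156] yaw 39.7
[152.  99. 157.  77.] [0.705 0.107] [0.749 0.1  ] yaw 170.9
[133. 147. 117. 133.] [0.613 0.14 ] [0.639 0.171] yaw 49.5
[130. 160. 114. 148.] [0.589 0.144] [0.611 0.174] yaw 53.2
[116. 143. 132. 156.] [0.62  0.172] [0.596 0.141] yaw 52.0
[143. 136. 132. 183.] [0.635 0.122] [0.545 0.139] yaw 169.7
[192. 143. 144. 136.] [0.621 0.03 ] [0.635 0.119] yaw 81.0
[154.  77. 149.  99.] [0.749 0.106] [0.705 0.113] yaw 171.4
[218. 125. 197. 123.] [ 0.655 -0.017] [0.66  0.023] yaw 83.3
```

View pics/crop.png

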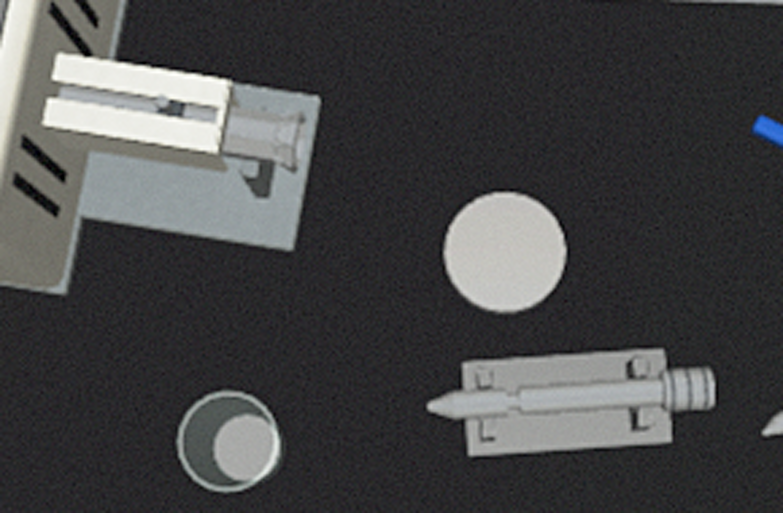

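The crop confirms it: the large probe lies in the rest, with its nose at crop (428,407) and handle at (690,388). The flared lip is centred at crop (300,140) and the cover slot runs behind it.

Run:
```python
from h import *
p=capture("top")
c=lambda u,v:(110+(u+.5)/2.7-.5,80+(v+.5)/2.7-.5)
lip=atz(p,c(300,140),.09);cov=atz(p,c(225.5,116.5),.126)
f=np.array([np.cos(np.radians(81)),np.sin(np.radians(81)),0])
pm=(atz(p,(228,116),.012)+atz(p,(218,173),.012))/2
print("mouth from lip",lip+.004*f,"from cover",cov-.043*f,"plate",pm)
a=atz(p,c(428,407),.045);b=atz(p,c(714,388),.045);d=a-b
print("probe",a,b,(a+b)/2,np.linalg.norm(d),np.degrees(np.arctan2(d[1],d[0])))
s=capture("scene")
for m in mark_of("tube_mouth",s)[:1]:print(m["point"],proj(s,lip+.004*f),proj(p,lip+.004*f))
print("probe ends in scene",proj(s,a),proj(s,b))
```

```text
mouth from lip [ 0.64410238 -0.01846315  0.09      ] from cover [ 0.64171884 -0.0198759   0.126     ] plate [ 0.64036905 -0.01773387  0.012     ]
probe [ 0.46387712 -0.11078826  0.045     ] [ 0.47834399 -0.31233793  0.045     ] [ 0.47111056 -0.2115631   0.045     ] 0.2020682044565195 94.10554613786327
[320.7, 300.2] [319.88381466 302.34004786] [218.67363476 131.19920659]
probe ends in scene [301.77582104 217.65547995] [211.71844913 194.95626509]
```

Emit:
send_rows([
  [[-1, 20, -55, 0, 0, 0, -5], [-1, 20, -55, 0, 0, 0, -5], [-1, 20, -55, 0, 0, 0, -5], [-1, 20, -55, 0, 0, 0, -5], [-1, 20, -55, 0, 0, 0, -5]],
])

```text
time_s: 2.08
tcp_pos: [0.2664, 0.326, 0.2315]
tool_rot: [0.0, 0.346, 0.938, 0.0]
contact_force: [1.0, 0.7, 1.0]
grip_width: 0.999
grasp_force: 0.0
```

Emit:
send_rows([
  [[-1, 20, -55, 0, 0, 0, -5], [-1, 20, -55, 0, 0, 0, -5], [-1, 20, -55, 0, 0, 0, -5], [-1, 20, -55, 0, 0, 0, -5], [-1, 20, -55, 0, 0, 0, -5]],
])

```text
time_s: 2.7
tcp_pos: [0.3666, 0.0508, 0.2318]
tool_rot: [0.001, 0.541, 0.841, 0.001]
contact_force: [0.9, 0.5, -0.6]
grip_width: 0.996
grasp_force: 0.0
```

Emit:
send_rows([
  [[-1, 20, -55, 0, 0, 0, -5], [-1, 20, -55, 0, 0, 0, -5], [-1, 20, -55, -30, 0, 0, -5], [-1, 20, -55, -30, 0, 0, -5], [-1, 20, -50, -30, 0, 0, 0]],
])

```text
time_s: 3.32
tcp_pos: [0.4646, -0.2142, 0.1437]
tool_rot: [0.001, 0.679, 0.734, 0.0]
contact_force: [0.7, 0.2, 0.8]
grip_width: 1.002
grasp_force: 0.0
```

Emit:
send_rows([
  [[-1, 5, -2, -30, 0, 0, 0], [-1, 0, 0, -30, 0, 0, 0], [-1, 0, 0, -25, 0, 0, 0], [-1, 0, 0, -18, 0, 0, 0], [-1, 0, 0, -13, 0, 0, 0]],
])

```text
time_s: 3.95
tcp_pos: [0.4689, -0.2139, 0.0275]
tool_rot: [-0.0, 0.678, 0.735, -0.0]
contact_force: [-0.1, 0.3, -0.2]
grip_width: 0.999
grasp_force: 0.0
```

Emit:
send_rows([
  [[0.2, 0, 0, 0, 0, 0, 0], [1, 0, 0, 0, 0, 0, 0], [1, 0, 0, 0, 0, 0, 0], [1, 0, 0, 0, 0, 0, 0], [1, 0, 0, 0, 0, 0, 0]],
])

```text
time_s: 4.58
tcp_pos: [0.473, -0.2148, 0.0298]
tool_rot: [0.004, 0.678, 0.735, 0.002]
contact_force: [10.4, 2.9, -0.3]
grip_width: 0.212
grasp_force: 58.5
```

Run:
```python
from h import *
o=get_obs();print(o["time_s"],o["tcp_pos"],o["tool_rot"],o["contact_force"],o["torque"],o["grip_width"],o["grasp_force"])
s=capture("scene");save(s,"grasp.png",(160,100,380,265),3.4)
```

```text
4.575 [ 0.47298947 -0.21480761  0.02978347] [0.00354347 0.67832229 0.73475381 0.00177506] [10.36199002  2.90692825 -0.27690365] [ 0.57515334 -1.57911505  0.05987672] 0.2119986765553277 58.471527099609375
```

View pics/grasp.png

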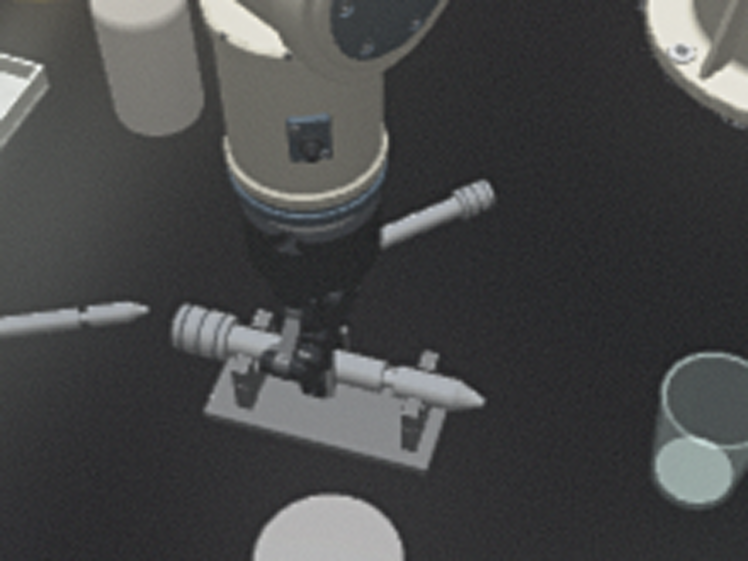

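The picture shows the fingers closed on the shaft at (310,365), between the saddles, with opening and grip force as expected. Lifting now.

Emit:
send_rows([
  [[1, 0, 0, 5, 0, 0, 0], [1, 0, 0, 10, 0, 0, 0], [1, 0, 0, 15, 0, 0, 0], [1, 0, 0, 15, 0, 0, 0], [1, 0, 0, 0, 0, 0, 0]],
])

```text
time_s: 5.25
tcp_pos: [0.4697, -0.2144, 0.0748]
tool_rot: [0.001, 0.678, 0.735, 0.0]
contact_force: [0.4, 0.2, -3.4]
grip_width: 0.211
grasp_force: 60.3
```

```bash
cat >> h.py <<'E'
def st():
    o=get_obs();print(o["time_s"],*[np.round(o[k],4) for k in("tcp_pos","tool_rot","contact_force","torque","grip_width","grasp_force")])
    from scipy.spatial.transform import Rotation as R
    q=o["tool_rot"];M=R.from_quat([q[1],q[2],q[3],q[0]]).as_matrix()
    f=M[:,0]*np.sign(M[1,0]);print("feedaxis yaw",np.degrees(np.arctan2(f[1],f[0])),"pitch",np.degrees(np.arcsin(f[2])))
    return o,f
def edge(p,z):
    m=trace("probe",p)[0]
    return m
E
python3 - <<'E'
from h import *
st()
s=capture("scene");p=capture("top");save(s,"lift.png",(160,100,380,265),3.4)
for n,q in(("s",s),("t",p)):
    for t in("probe_tip","probe_handle"):
        print(n,t,[(round(m["conf"],2),np.round(m["point"],1)) for m in mark_of(t,q)[:3]])
    for m in trace("probe",q)[:2]:print(m["conf"],m["bbox"])
E
```

```text
5.25 [ 0.4697 -0.2144  0.0748] [1.200e-03 6.782e-01 7.349e-01 4.000e-04] [ 0.3999  0.2324 -3.4321] [0.0131 0.0628 0.0035] 0.2105 60.3012
feedaxis yaw 94.59195635333403 pitch -0.07117880073468734
s probe_tip [(0.84, array([201.1, 189.1])), (0.82, array([303.3, 207.9]))]
s probe_handle [(0.94, array([144. , 200.4])), (0.67, array([297.3, 155.1])), (0.62, array([218.7, 182.6]))]
0.72 [265.8, 153.9, 303.1, 179.0]
0.71 [204.8, 175.1, 304.0, 206.8]
t probe_tip []
t probe_handle [(0.83, array([447.4, 209.1]))]
0.64 [417.9, 199.0, 457.2, 233.1]
0.24 [0.0, 21.8, 228.6, 191.8]
```

View pics/lift.png

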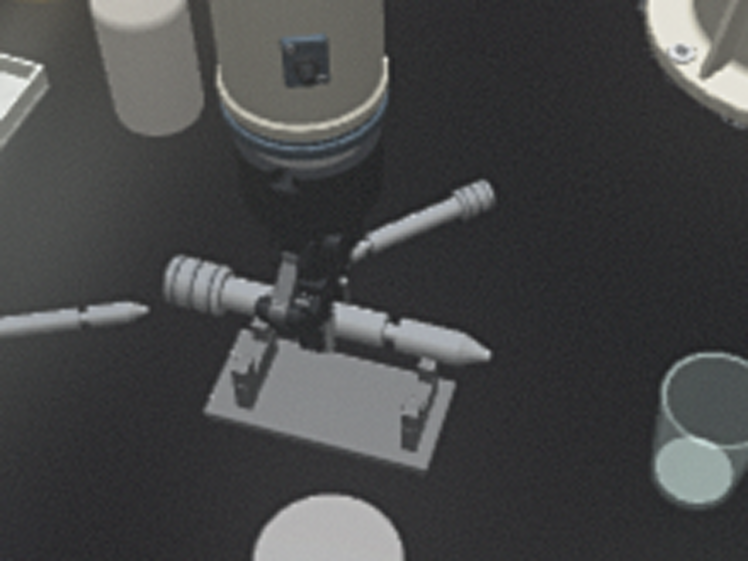

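The probe hangs level in the grip with its tip at crop (491,354), clear of the rest. Moving it in front of the mouth.

Emit:
send_rows([
  [[1, 30, 11, 0, 0, 0, -2.6], [1, 30, 11, 0, 0, 0, -3], [1, 30, 11, 0, 0, 0, -3], [1, 30, 11, 0, 0, 0, -3], [1, 30, 10, 0, 0, 0, -2]],
])

```text
time_s: 6.28
tcp_pos: [0.6197, -0.1595, 0.0727]
tool_rot: [-0.0, 0.761, 0.649, -0.0]
contact_force: [0.9, -0.1, -4.5]
grip_width: 0.214
grasp_force: 60.3
```

Emit:
send_rows([
  [[1, 0, 0, 0, 0, 0, 0], [1, 0, 0, 0, 0, 0, 0], [1, 0, 0, 0, 0, 0, 0], [1, 0, 0, 0, 0, 0, 0], [1, 0, 0, 0, 0, 0, 0]],
])

```text
time_s: 6.9
tcp_pos: [0.6187, -0.1602, 0.0734]
tool_rot: [-0.0, 0.761, 0.649, -0.0]
contact_force: [-0.5, 0.1, -4.2]
grip_width: 0.218
grasp_force: 60.4
```

Run:
```python
from h import *
o,f=st()
s=capture("scene");p=capture("top")
a=s["frame"][200:365,200:400,::-1];b=p["frame"][60:225,160:360,::-1]
cv2.imwrite("pics/pre.png",np.hstack([cv2.resize(x,None,fx=2,fy=3.4*2/3.4,interpolation=cv2.INTER_CUBIC) for x in(a,b)]))
t=o["tcp_pos"]+[0,0,.015]
for L in(.1,.103,.106):print(L,"tip proj s",proj(s,t+L*f),"t",proj(p,t+L*f))
for n,q in(("s",s),("t",p)):
    for th in("probe_tip","probe_handle","tube_mouth"):
        print(n,th,[(round(m["conf"],2),np.round(m["point"],1)) for m in mark_of(th,q)[:3]])
```

```text
6.9 [ 0.6187 -0.1602  0.0734] [-0.      0.7605  0.6493 -0.    ] [-0.5181  0.0974 -4.1726] [-0.0017 -0.0231  0.0562] 0.2178 60.395
feedaxis yaw 80.97990291374401 pitch -0.0005511083173836601
0.1 tip proj s [297.86866203 289.21041901] t [241.83038751 136.64449807]
0.103 tip proj s [299.39036979 290.02126423] t [240.23770688 136.39033685]
0.106 tip proj s [300.9157413  290.83406168] t [238.64525114 136.13621151]
s probe_tip [(0.87, array([200.4, 187.7])), (0.78, array([303.4, 292.2]))]
s probe_handle [(0.91, array([147.6, 201.3])), (0.73, array([211. , 244.7])), (0.45, array([296.4, 155.1]))]
s tube_mouth [(0.76, array([320.1, 299.1]))]
t probe_tip [(0.7, array([348.9, 277.6])), (0.65, array([393.4, 239.7]))]
t probe_handle [(0.79, array([449.4, 206.6]))]
t tube_mouth []
```

View pics/pre.png

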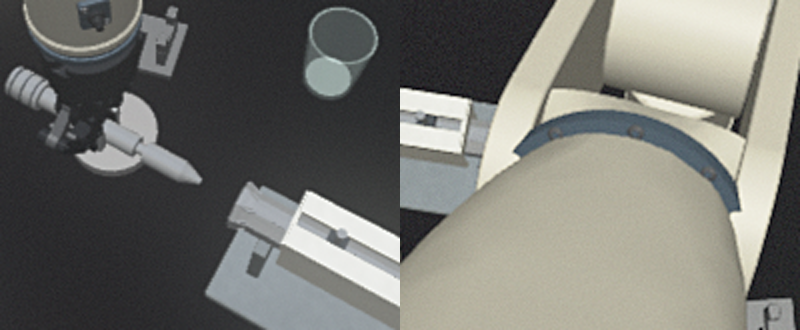

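The tip is at left-crop (202,182), lined up with the lip at (240,203), and about 37 mm short of the mouth. Feeding with small corrections.

Emit:
send_rows([
  [[1, 1.7, 7.9, 1, 0, 0, 0], [1, 1.6, 7.9, 0.5, 0, 0, 0], [1, 1.3, 7.9, 0, 0, 0, 0], [1, 1.3, 7.9, 0, 0, 0, 0], [1, 1.3, 7.9, 0, 0, 0, 0]],
])

```text
time_s: 7.92
tcp_pos: [0.6263, -0.1198, 0.0747]
tool_rot: [-0.0, 0.76, 0.65, -0.0]
contact_force: [-0.3, 0.5, -4.7]
grip_width: 0.21
grasp_force: 60.4
```

Emit:
send_rows([
  [[1, 0.8, 4.9, 0, 0, 0, 0], [1, 0.8, 4.9, 0, 0, 0, 0], [1, 0.8, 4.9, 0, 0, 0, 0], [1, 0, 0, 0, 0, 0, 0], [1, 0, 0, 0, 0, 0, 0]],
])

```text
time_s: 8.55
tcp_pos: [0.6286, -0.1059, 0.0748]
tool_rot: [0.0, 0.76, 0.649, -0.0]
contact_force: [0.1, -0.3, -3.5]
grip_width: 0.212
grasp_force: 60.4
```

```bash
python3 -c "
from h import *
st()"
```

```text
8.55 [ 0.6286 -0.1059  0.0748] [ 0.      0.7604  0.6495 -0.    ] [ 0.1335 -0.3086 -3.493 ] [ 0.0137  0.0061 -0.0321] 0.2125 60.395
feedaxis yaw 81.00042089163456 pitch -0.0051711141994968705
```

Emit:
send_rows([
  [[1, 0.6, 4, 0, 0, 0, 0], [1, 0.6, 4, 0, 0, 0, 0], [1, 0.6, 4, 0, 0, 0, 0], [1, 0.6, 4, 0, 0, 0, 0], [1, 0, 0, 0, 0, 0, 0]],
])

```text
time_s: 9.18
tcp_pos: [0.6313, -0.0893, 0.0748]
tool_rot: [0.0, 0.76, 0.65, 0.0]
contact_force: [1.3, 0.2, -3.9]
grip_width: 0.212
grasp_force: 60.4
```

Emit:
send_rows([
  [[1, 0.6, 4, 0, 0, 0, 0], [1, 0.6, 4, 0, 0, 0, 0], [1, 0.6, 4, 0, 0, 0, 0], [1, 0, 0, 0, 0, 0, 0], [1, 0, 0, 0, 0, 0, 0]],
])

```text
time_s: 9.8
tcp_pos: [0.633, -0.0775, 0.0748]
tool_rot: [0.0, 0.76, 0.649, 0.0]
contact_force: [2.5, 0.0, -3.6]
grip_width: 0.212
grasp_force: 60.5
```

```bash
python3 -c "
from h import *
st()"
```

```text
9.8 [ 0.633  -0.0775  0.0748] [0.000e+00 7.604e-01 6.494e-01 3.000e-04] [ 2.5055  0.0133 -3.6442] [ 0.168  -0.3487 -0.1414] 0.2116 60.5243
feedaxis yaw 80.99709909121935 pitch 0.020263744416100706
```

Emit:
send_rows([
  [[1, 1.1, 3, 0, 0, 0, 0], [1, 0.8, 3, 0, 0, 0, 0], [1, 0.5, 3, 0, 0, 0, 0], [1, 0.5, 3, 0, 0, 0, 0], [1, 0, 0, 0, 0, 0, 0]],
])

```text
time_s: 10.42
tcp_pos: [0.6356, -0.0655, 0.0747]
tool_rot: [-0.0, 0.76, 0.65, -0.0]
contact_force: [0.7, -0.1, -3.2]
grip_width: 0.21
grasp_force: 60.4
```

Emit:
send_rows([
  [[1, 0.5, 3, 0, 0, 0, 0], [1, 0.5, 3, 0, 0, 0, 0], [1, 0.5, 3, 0, 0, 0, 0], [1, 0.5, 3, 0, 0, 0, 0], [1, 0, 0, 0, 0, 0, 0]],
])

```text
time_s: 11.05
tcp_pos: [0.6377, -0.0535, 0.0748]
tool_rot: [0.0, 0.76, 0.65, 0.0]
contact_force: [-0.9, 0.3, -4.5]
grip_width: 0.206
grasp_force: 60.4
```

```bash
python3 -c "
from h import *
st()"
```

```text
11.05 [ 0.6377 -0.0535  0.0748] [0.     0.7603 0.6496 0.    ] [-0.9299  0.321  -4.5482] [0.0232 0.0076 0.0636] 0.2059 60.4444
feedaxis yaw 81.01687155887431 pitch 0.0010100284242283506
```

Emit:
send_rows([
  [[1, 0.4, 2.5, 0, 0, 0, 0], [1, 0.4, 2.5, 0, 0, 0, 0], [1, 0.4, 2.5, 0, 0, 0, 0], [1, 0.4, 2.5, 0, 0, 0, 0], [1, 0, 0, 0, 0, 0, 0]],
])

```text
time_s: 11.68
tcp_pos: [0.6393, -0.0435, 0.0748]
tool_rot: [0.0, 0.76, 0.65, 0.0]
contact_force: [0.7, -0.1, -3.2]
grip_width: 0.211
grasp_force: 60.4
```

```bash
python3 -c "
from h import *
st()
s=capture('scene');save(s,'in80.png',(220,210,420,360),4)"
```

```text
11.675 [ 0.6393 -0.0435  0.0748] [0.     0.7603 0.6495 0.    ] [ 0.6837 -0.0628 -3.2062] [0.0137 0.0313 0.004 ] 0.2114 60.4437
feedaxis yaw 81.01468246886617 pitch 0.0017091128377461659
```

View pics/in80.png

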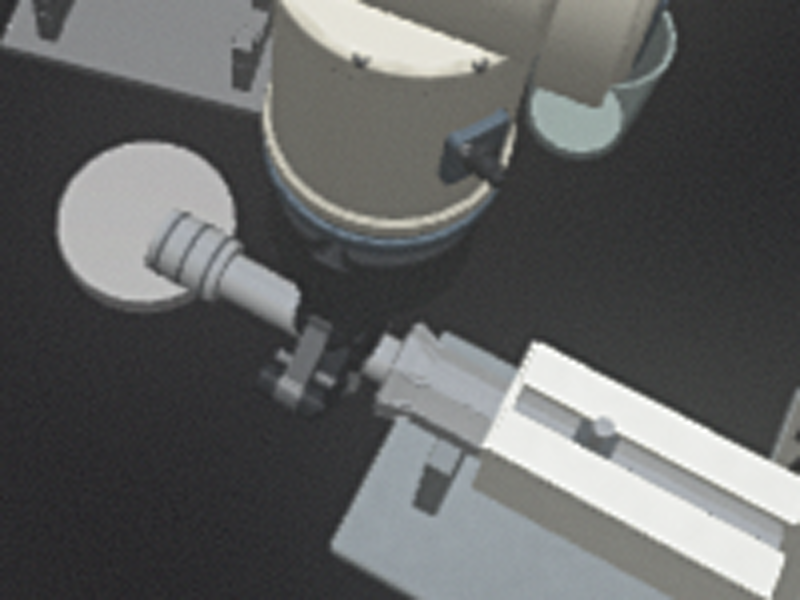

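The picture shows the pads clear of the lip, the shaft entering the mouth at (380,355), and the button visible at (600,430). I'll advance 3 mm, release, and slide back to the handle.

Emit:
send_rows([
  [[1, 0.3, 1.5, 0, 0, 0, 0], [1, 0.3, 1.5, 0, 0, 0, 0], [1, 0, 0, 0, 0, 0, 0], [0.3, 0, 0, 0, 0, 0, 0], [-0.5, 0, 0, 0, 0, 0, 0]],
])

```text
time_s: 12.35
tcp_pos: [0.6404, -0.0409, 0.0753]
tool_rot: [0.0, 0.76, 0.649, 0.0]
contact_force: [-0.2, -0.1, 0.1]
grip_width: 0.55
grasp_force: 0.0
```

Emit:
send_rows([
  [[-1, 0, 0, 0, 0, 0, 0], [-1, 0, 0, 0, 0, 0, 0], [-1, -3.9, -24.7, 0, 0, 0, 0], [-1, -3.9, -24.7, 0, 0, 0, 0], [-1, -4, -25, 0, 0, 0, 0]],
])

```text
time_s: 12.98
tcp_pos: [0.628, -0.1158, 0.0748]
tool_rot: [0.0, 0.76, 0.65, 0.0]
contact_force: [-0.1, -0.2, 0.8]
grip_width: 1.002
grasp_force: 0.0
```

Run:
```python
from h import *
o,f=st()
s=capture('scene');save(s,'sag.png',(220,210,420,360),4)
m=np.array([.642,-.0187,.09])
g=np.array([np.cos(np.radians(81)),np.sin(np.radians(81)),0])
for sag in(0,2,4):
  r=np.radians(sag); d=-g*np.cos(r)-np.array([0,0,np.sin(r)])
  pt=m+.01*g
  print(sag,[np.round((proj(s,pt+d*k)-[220,210])*4) for k in(.055,.0905,.126)])
```

```text
12.975 [ 0.628  -0.1158  0.0748] [1.000e-04 7.603e-01 6.496e-01 0.000e+00] [-0.1174 -0.1918  0.7956] [-0.      0.0506  0.0061] 1.0015 0.0
feedaxis yaw 81.01675266987817 pitch -0.002068859995359526
0 [array([307., 315.]), array([236., 277.]), array([167., 241.])]
2 [array([307., 317.]), array([237., 280.]), array([168., 245.])]
4 [array([307., 319.]), array([237., 284.]), array([169., 249.])]
```

View pics/sag.png

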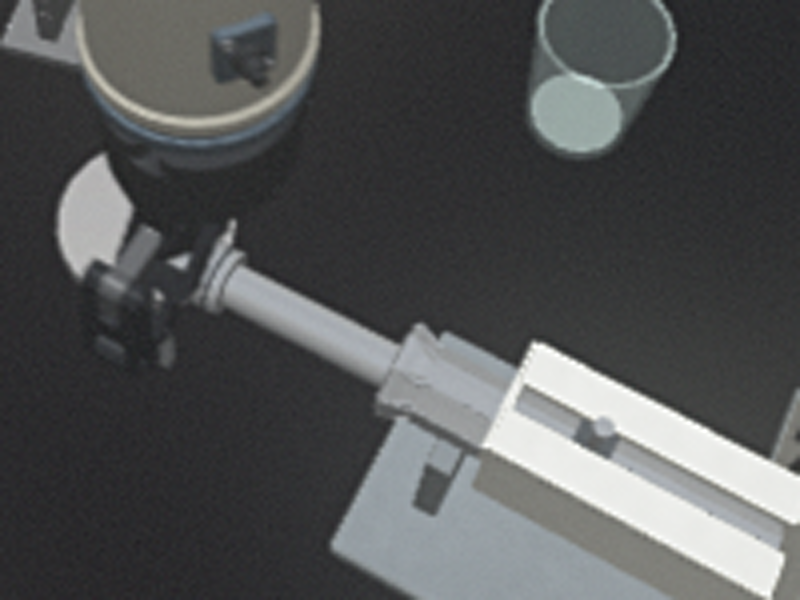

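The probe stays in the mouth with about a 2° sag. The fingers straddle the handle, whose shoulder is at (225,275). Tilting to match, gripping, then lifting straight.

Emit:
send_rows([
  [[-1, 0, 0, -3.5, 2, -0.3, 0], [0, 0, 0, 0, 0, 0, 0], [1, 0, 0, 0, 0, 0, 0], [1, 0, 0, 0, 0, 0, 0], [1, 0, 0, 0, 0, 0, 0]],
])

```text
time_s: 13.65
tcp_pos: [0.6285, -0.1149, 0.0716]
tool_rot: [-0.011, 0.76, 0.65, 0.014]
contact_force: [0.8, 0.3, 0.6]
grip_width: 0.328
grasp_force: 59.0
```

```bash
python3 -c "
from h import *
st()"
```

```text
13.65 [ 0.6285 -0.1149  0.0716] [-0.0112  0.7601  0.6495  0.0135] [0.7739 0.3052 0.6212] [ 0.1379 -0.1692 -0.0412] 0.3279 58.961
feedaxis yaw 81.02690983750391 pitch 2.012426388761942
```

Emit:
send_rows([
  [[1, 0, 0, 1.2, -0.7, 0.1, 0], [1, 0, 0, 1.2, -0.7, 0.1, 0], [1, 0, 0, 1.1, -0.6, 0.1, 0], [1, 0, 0, 0, 0, 0, 0], [1, 0, 0, 0, 0, 0, 0]],
])

```text
time_s: 14.28
tcp_pos: [0.6281, -0.1151, 0.0747]
tool_rot: [-0.0, 0.76, 0.649, 0.0]
contact_force: [1.0, 0.8, -0.3]
grip_width: 0.331
grasp_force: 59.2
```

```bash
python3 -c "
from h import *
st()"
```

```text
14.275 [ 0.6281 -0.1151  0.0747] [-0.000e+00  7.604e-01  6.494e-01  1.000e-04] [ 0.9926  0.8033 -0.3002] [ 0.1908 -0.2335 -0.2062] 0.3312 59.152
feedaxis yaw 80.99666251201249 pitch 0.011650694985422577
```

Emit:
send_rows([
  [[1, 0.3, 2, 0.5, 0, 0, 0], [1, 0.3, 2, 0.5, 0, 0, 0], [1, 0.3, 2, 0, 0, 0, 0], [1, 0.3, 2, 0, 0, 0, 0], [1, 0.3, 2, 0, 0, 0, 0]],
])

```text
time_s: 14.9
tcp_pos: [0.6295, -0.1063, 0.0759]
tool_rot: [0.001, 0.76, 0.65, -0.001]
contact_force: [-1.1, -9.5, 0.9]
grip_width: 0.331
grasp_force: 59.2
```

Emit:
send_rows([
  [[1, 0.3, 2, 0, 0, 0, 0], [1, 0.3, 2, 0, 0, 0, 0], [1, 0.3, 2, 0, 0, 0, 0], [1, 0.3, 2, 0, 0, 0, 0], [1, 0.3, 2, 0, 0, 0, 0]],
])

```text
time_s: 15.52
tcp_pos: [0.6311, -0.0965, 0.0761]
tool_rot: [0.001, 0.76, 0.65, -0.001]
contact_force: [-0.7, -8.7, 2.6]
grip_width: 0.325
grasp_force: 59.4
```

```bash
python3 -c "
from h import *
st()
s=capture('scene');save(s,'in100.png',(220,210,420,360),4)"
```

```text
15.525 [ 0.6311 -0.0965  0.0761] [ 8.000e-04  7.603e-01  6.496e-01 -5.000e-04] [-0.7037 -8.6891  2.5502] [-1.3755  0.1252 -0.0674] 0.3251 59.3855
feedaxis yaw 81.01738542567314 pitch -0.10372036475281146
```

View pics/in100.png

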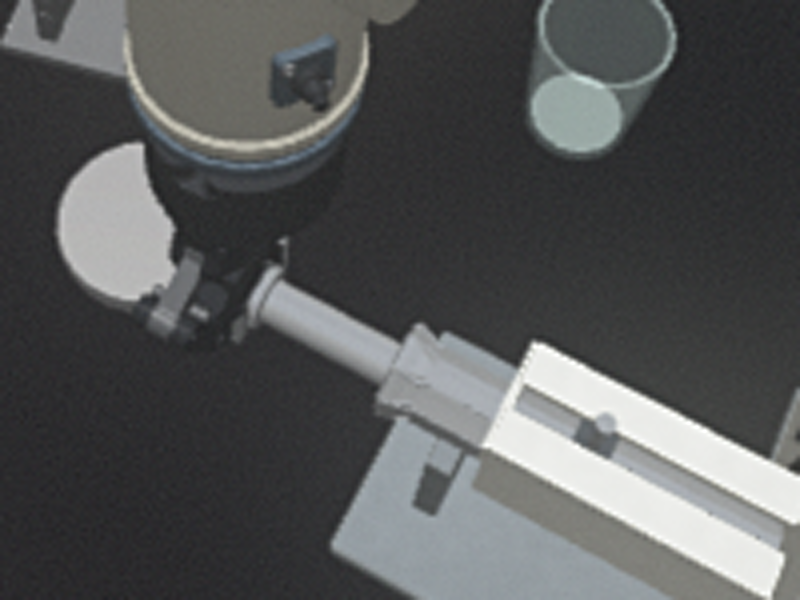

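The button has risen to about (605,424), so the catch is on the shaft. Push force is 9 N. Carrying on.

Emit:
send_rows([
  [[1, 0.3, 2, 0, 0, 0, 0], [1, 0.3, 2, 0, 0, 0, 0], [1, 0.3, 2, 0, 0, 0, 0], [1, 0.3, 2, 0, 0, 0, 0], [1, 0.3, 2, 0, 0, 0, 0]],
])

```text
time_s: 16.2
tcp_pos: [0.6328, -0.0865, 0.0762]
tool_rot: [0.001, 0.76, 0.65, -0.0]
contact_force: [-1.3, -9.1, 2.5]
grip_width: 0.329
grasp_force: 59.4
```

Emit:
send_rows([
  [[1, 0.3, 1.6, 0, 0, 0, 0], [1, 0.3, 1.6, 0, 0, 0, 0], [1, 0.2, 1.6, 0, 0, 0, 0], [1, 0.2, 1.6, 0, 0, 0, 0], [1, 0.2, 1.6, 0, 0, 0, 0]],
])

```text
time_s: 16.82
tcp_pos: [0.6341, -0.0785, 0.0763]
tool_rot: [0.001, 0.76, 0.65, -0.0]
contact_force: [-1.0, -9.9, 3.2]
grip_width: 0.327
grasp_force: 59.4
```

Emit:
send_rows([
  [[1, 0.2, 1.4, 0, 0, 0, 0], [1, 0.2, 1.4, 0, 0, 0, 0], [1, 0.2, 1.4, 0, 0, 0, 0], [1, 0.2, 1.4, 0, 0, 0, 0], [1, 0.2, 1.4, 0, 0, 0, 0]],
])

```text
time_s: 17.45
tcp_pos: [0.6352, -0.0717, 0.0764]
tool_rot: [0.001, 0.76, 0.65, -0.0]
contact_force: [-0.3, -10.1, 3.9]
grip_width: 0.332
grasp_force: 59.5
```

Emit:
send_rows([
  [[1, 0.2, 1.2, 0, 0, 0, 0], [1, 0.2, 1.2, 0, 0, 0, 0], [1, 0.2, 1.2, 0, 0, 0, 0], [1, 0.2, 1.2, 0, 0, 0, 0], [1, 0.2, 1.2, 0, 0, 0, 0]],
])

```text
time_s: 18.08
tcp_pos: [0.6362, -0.0657, 0.0765]
tool_rot: [0.001, 0.76, 0.65, -0.0]
contact_force: [-0.7, -10.0, 4.9]
grip_width: 0.328
grasp_force: 59.5
```

Emit:
send_rows([
  [[1, 0.2, 1.2, 0.5, 0, 0, 0], [1, 0.2, 1.2, 0.5, 0, 0, 0], [1, 0.2, 1.2, 0, 0, 0, 0], [1, 0.2, 1.2, 0, 0, 0, 0], [1, 0.2, 1.2, 0, 0, 0, 0]],
])

```text
time_s: 18.7
tcp_pos: [0.6371, -0.0594, 0.0772]
tool_rot: [0.001, 0.76, 0.65, -0.0]
contact_force: [1.0, -7.8, 1.5]
grip_width: 0.326
grasp_force: 59.5
```

Emit:
send_rows([
  [[1, 0.2, 1.2, 0, 0, 0, 0], [1, 0.2, 1.2, 0, 0, 0, 0], [1, 0.2, 1.2, 0, 0, 0, 0], [1, 0.2, 1.2, 0, 0, 0, 0], [1, 0, 0, 0, 0, 0, 0]],
])

```text
time_s: 19.32
tcp_pos: [0.6379, -0.0537, 0.0769]
tool_rot: [0.001, 0.76, 0.65, 0.0]
contact_force: [1.7, -6.6, -0.7]
grip_width: 0.325
grasp_force: 59.3
```

```bash
cat > btn.py <<'E'
from h import *
st();s=capture('scene');save(s,'now.png',(220,210,420,360),4)
g=lambda n:cv2.imread("pics/"+n)[395:455,570:635].astype(float)
for n in("in80.png","sag.png","in100.png"):print(n,np.abs(g("now.png")-g(n)).mean())
b=cv2.imread("pics/sag.png")[412:446,585:620]
for n in("in80.png","sag.png","in100.png","now.png"):
    r=cv2.matchTemplate(cv2.imread("pics/"+n)[385:465,560:645],b,cv2.TM_CCOEFF_NORMED);print(n,cv2.minMaxLoc(r)[1:4:2])
E
python3 btn.py
```

```text
19.325 [ 0.6379 -0.0537  0.0769] [5.000e-04 7.603e-01 6.496e-01 0.000e+00] [ 1.7247 -6.564  -0.7117] [-0.983  -0.2499 -0.1547] 0.3254 59.3009
feedaxis yaw 81.01798021450284 pitch -0.03703571107020424
in80.png 0.808974358974359
sag.png 0.8436752136752137
in100.png 5.293675213675214
in80.png (0.9996622800827026, (25, 27))
sag.png (1.0, (25, 27))
in100.png (0.9562521576881409, (26, 26))
now.png (0.9996424317359924, (25, 27))
```

The button is back at its rest position, so the pin is in the groove. Easing on until the groove wall stops the probe.

Emit:
send_rows([
  [[1, 0.2, 1, 0, 0, 0, 0], [1, 0.1, 1, 0, 0, 0, 0], [1, 0.2, 1, 0, 0, 0, 0], [1, 0, 0, 0, 0, 0, 0], [1, 0, 0, 0, 0, 0, 0]],
])

```text
time_s: 20.0
tcp_pos: [0.638, -0.0533, 0.0769]
tool_rot: [0.002, 0.76, 0.65, -0.001]
contact_force: [-0.1, -19.2, 0.2]
grip_width: 0.332
grasp_force: 59.3
```

Stopped hard: 19 N for 3 mm of command with almost no motion. Relieving the push, then releasing.

Emit:
send_rows([
  [[1, -0.2, -1.5, 0, 0, 0, 0], [1, -0.2, -1.3, 0, 0, 0, 0], [0.3, 0, 0, 0, 0, 0, 0], [-0.5, 0, 0, 0, 0, 0, 0], [-1, 0, 0, 0, 0, 0, 0]],
])

```text
time_s: 20.62
tcp_pos: [0.6373, -0.0525, 0.0766]
tool_rot: [-0.001, 0.76, 0.65, -0.0]
contact_force: [0.9, 0.7, 0.8]
grip_width: 0.76
grasp_force: 0.0
```

Emit:
send_rows([
  [[-1, 0, 0, 0, 0, 0, 0], [-1, 0, 0, 0, 0, 0, 0], [-1, 0, 0, 15, 0, 0, 0], [-1, 0, 0, 30, 0, 0, 0], [-1, -5, -20, 40, 0, 0, 0]],
])

```text
time_s: 21.25
tcp_pos: [0.6325, -0.0724, 0.1629]
tool_rot: [-0.0, 0.76, 0.65, -0.0]
contact_force: [0.4, 0.1, 0.1]
grip_width: 0.997
grasp_force: 0.0
```

Emit:
send_rows([
  [[-1, -20, -35, 30, 0, 0, 0], [-1, -20, -35, 10, 0, 0, 0], [-1, -20, -35, 0, 0, 0, 0], [-1, 0, 0, 0, 0, 0, 0], [-1, 0, 0, 0, 0, 0, 0]],
])

```text
time_s: 21.88
tcp_pos: [0.573, -0.1781, 0.2025]
tool_rot: [0.0, 0.761, 0.649, 0.0]
contact_force: [0.5, 0.6, -0.1]
grip_width: 1.0
grasp_force: 0.0
```

```bash
python3 btn.py; python3 -c "
from h import *
p=capture('top');s=capture('scene')
for t in('beaker','petri_dish'):print(t,[atz(q,mark_of(t,q)[0]['point'],0) for q in(p,s)])"
```

```text
21.875 [ 0.573  -0.1781  0.2025] [3.000e-04 7.606e-01 6.492e-01 4.000e-04] [ 0.5392  0.6294 -0.0675] [ 0.0109 -0.0152  0.0099] 1.0 0.0
feedaxis yaw 80.96120538947198 pitch 0.01114266600589783
in80.png 0.8042735042735043
sag.png 0.8121367521367522
in100.png 5.3101709401709405
in80.png (0.9996622800827026, (25, 27))
sag.png (1.0, (25, 27))
in100.png (0.9562521576881409, (26, 26))
now.png (0.9997371435165405, (25, 27))Traceback (most recent call last):
  File "<string>", line 4, in <module>
    for t in('beaker','petri_dish'):print(t,[atz(q,mark_of(t,q)[0]['point'],0) for q in(p,s)])
                                                   ~~~~~~~~~~~~^^^
IndexError: list index out of range
```

View pics/now.png

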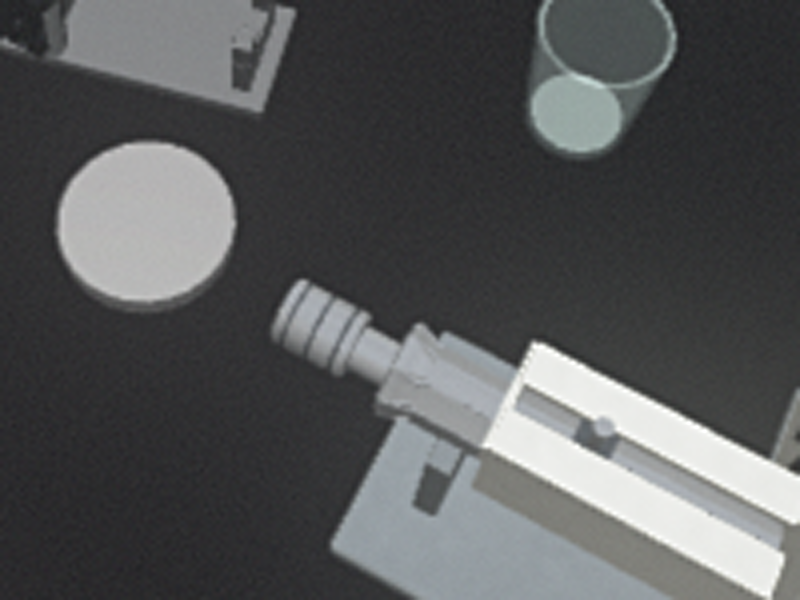

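The probe is seated with its handle at (320,325), just short of the lip. The button is down at (600,430), the dish and beaker are where they were, and the gripper is clear. Handing in.

```bash
python3 -c "
from rig import close_job
print(close_job())"
```

```text
the job is handed in; nothing more can be done
None
```

The job is handed in at about 22 s of the 58 s allowed: the probe is in the guide tube with the catch in its groove (it stopped hard at about 19 N and the button dropped), the gripper is open and clear, and the beaker and dish have not moved.

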